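# Gauge a clay drain collar on the stepped taper and sort it

### The job

Take the clay collar that stands on the round felt pad and slide it, upright, down over the tapered gauge, so that the collar itself pushes the brass follower along, until its step stops it; press it home there for a moment with 10 to 15 N and no sharp knock, for fired clay chips, and keep the fingers off the gauge and its follower. Read which step the collar stopped at (one, two or three studs on the scale), then lift it off and stand it gently in the tray with the same number of studs, leaving the follower where the collar left it. Do not disturb the other collars, the tape measure or the pen, and let go of the collar at the end.

Things in the scene. Friction and masses are not known exactly. Their poses are not given: they have to be found in the camera images.
- gauge: Gauge: an upright aluminium stepped taper (mandrel) on a dark steel base, fixed. Origin on the mandrel's axis at the base's underside, z up. Base 12 mm thick, x -90 to +60 mm, y -50 to +50 mm. A collar of 27, 34 or 41 mm bore stops with its underside 82 (step 1), 64 (step 2) or 46 mm (step 3) above the table, all give or take 5 mm: the mandrel is clamped higher or lower from time to time.
- scale (a point): Top middle of the gauge's white scale plate (50 mm wide along the gauge's y, 104 mm high, at gauge x = -65 mm), one, two and three dark studs at the nominal stop heights; the nearest counts. Free sides: gauge +x, +y, -y, so hold the collar with fingers on the gauge's +y and -y sides. The mandrel's tip is 112 mm up (+-5); its nose is 10 mm across, 23 mm 13 mm lower; the steps are nearly flat shoulders.
- follower (a joint): Travel (m) of the brass follower, a flat ring round the mandrel (68 mm outside, 47 mm inside, 5 mm thick) with an arm to the scale plate. Its upper face is 98 mm above the table less the travel. Starts at 0 to 4 mm; a collar's underside pushes it straight down. It takes about 4 N to slide, has no spring and stays where left. Travel 16, 34, 52 mm (+-5) = step 1, 2, 3.
- pad: Round pad, 120 mm across, black with a cream felt top 8 mm above the table, fixed. Origin at the centre of its underside. The collar to be gauged is the one standing at about its centre; the other two stand on a light wooden board, also 8 mm thick, further away.
- collar_a_mid (a point): Drain collar, one of three alike from the side: a straight brown fired-clay ring, 58 mm outside, 40 mm tall, about 130 g, axis (z) upright. Bore 27, 34 or 41 mm, not told: the gauge shows it, with 1 to 1.5 mm of play each side. On the gauge up to 66 mm of mandrel stands above its underside: grip it near its upper edge. This point: on its axis, 20 mm above its underside.
- collar_b_mid (a point): Drain collar, one of three alike from the side: a straight brown fired-clay ring, 58 mm outside, 40 mm tall, about 130 g, axis (z) upright. Bore 27, 34 or 41 mm, not told: the gauge shows it, with 1 to 1.5 mm of play each side. On the gauge up to 66 mm of mandrel stands above its underside: grip it near its upper edge. This point: on its axis, 20 mm above its underside.
- collar_c_mid (a point): Drain collar, one of three alike from the side: a straight brown fired-clay ring, 58 mm outside, 40 mm tall, about 130 g, axis (z) upright. Bore 27, 34 or 41 mm, not told: the gauge shows it, with 1 to 1.5 mm of play each side. On the gauge up to 66 mm of mandrel stands above its underside: grip it near its upper edge. This point: on its axis, 20 mm above its underside.
- tray_1: The sorting tray for collars of step 1: a square wooden tray, 90 x 90 mm outside, 82 x 82 mm inside, walls 12 mm high, fixed to the table, with one dark round stud on the small tab at its +y side. Origin at the centre of its underside, on the table; its inner floor is 5 mm above that. The three trays change places.
- tray_2: The sorting tray for collars of step 2: a square wooden tray, 90 x 90 mm outside, 82 x 82 mm inside, walls 12 mm high, fixed to the table, with two dark round studs on the small tab at its +y side. Origin at the centre of its underside, on the table; its inner floor is 5 mm above that. The three trays change places.
- tray_3: The sorting tray for collars of step 3: a square wooden tray, 90 x 90 mm outside, 82 x 82 mm inside, walls 12 mm high, fixed to the table, with three dark round studs on the small tab at its +y side. Origin at the centre of its underside, on the table; its inner floor is 5 mm above that. The three trays change places.
- tape: Bystander: yellow tape measure, 62 x 58 x 30 mm, lying on the table. Origin at the centre of its underside.
- pen: Bystander: black and orange marker pen, 115 mm long, 14 mm thick, lying along its x. Origin on its underside near the middle.
Not all that is in view belongs to the job. Leave any red or white look-alike of the part that bears collar_a_mid alone.

How it is judged:
By the outcome, as a careful person would: the job done as asked, in the order asked, and still so for the second after the job is handed in, with the robot touching nothing.
It also fails if it takes over 64 s, if anything falls off the work surface, if the arm or the gripper's body presses on something with over 40 N, if the wrist force passes 120 N, or if a joint passes its speed limit or range.

### The arm

A 6-joint arm with a two-finger parallel gripper is mounted at the origin on the work surface. World frame = base frame: x ahead of the robot, y to its left, z up, the work surface at z = 0. Lengths are in m, angles in rad, forces in N, time in s.
With the tool pointing down it reaches from about 0.425 to 0.95 m from the base axis. Payload 3.5 kg.
Tool frame: the origin (TCP) lies midway between the tips of the shut fingers; the grasp point (between the pads) lies 19 mm behind it; z points along the fingers, y is the line along which they close (so a half turn about z gives the same grasp; the last joint's range is limited). The gripper opens to 85 mm and grips with 20 to 120 N. Pads are 22 mm wide; open, the fingers measure 114 mm over their backs; the gripper's body (76 mm by 85 mm) begins 54 mm behind the grasp point. The pads swing forward as they close: fully open they stand 13 mm farther back than shut.
Start: joints at [-1.3, 0.286, 1.577, -0, 1.279, -0.15], TCP at [0.276, -0.616, 0.231] pointing down, gripper open.
Joint ranges: [-2.77, 2.77], [-0.9, 2.22], [0.21, 2.48], [-1.53, 4.67], [0.24, 2.81], [-2.84, 2.84]. Speed limits (rad/s): [2.79, 2.79, 3.14, 3.14, 3.14, 3.14].

### API

Orientations are given as a unit quaternion [x, y, z, w].
In Python, from plant import * gives the robot as it stands.
- The arm moves only by the tool move_arm, never from a script. Its argument "moves" is a list of rows, each a list of 3 entries, a list of its own where there are three numbers: the opening, from 0 (shut) to 1 (fully open), then the shift along the tool's x, y, z in m, then the turn, a rotation vector about the tool's x, y, z in rad. A call has exactly 10 rows; each row shifts and turns the commanded pose from where the row before left it, along the tool's axes as they then stand; what a row does not reach is not made up. A row lasts 1/12 s, in which the tool goes at most 41.7 mm and 7.16 degrees, less where a joint would pass 70% of its speed; a pose out of reach is approached as far as the arm can. A call is refused whole if a number of a shift passes 0.0417 or a number of a turn 0.125, either way. A call with a gripper value outside its range is refused whole. The fingers move at their own pace and stop on an object; "grip_force" is the grip in N (left out, the last holds). Time passes only in rows, so rows that do not move let the fingers close, or fill a call up. It gives the time, the measured TCP pose, the force, the opening and the grip force at its end, in the units of the state.
- get_state(): the state, without advancing time (a new reading comes with each control period).
- read_camera(name): name is "side" or "top"; returns the picture (384x512x3 uint8, red, green, blue); there is no depth.
- camera_params(name): a dict with "fx", "fy", "cx", "cy" (pixels), "k1" (the pictures are not rectified: a ray, as slopes to the right and down, at radius r is drawn at 1 + k1 r^2 times it, then the intrinsics apply), "rvec" (rotation vector, rad) and "tvec" (3), from world to camera coordinates, as OpenCV has them. Camera axes: x right, y down, z forward; pixel columns grow to the right and rows downward; lengths in m; the calibration is good to about 2 mm. A picture is of the moment at which its call begins. camera_params takes no time and is no camera call.
- sign_off(): hands the job in; it is judged then, once.
The state is a dict: "time": time; "qpos": joint angles; "dq": joint speeds; "joint_efforts": joint torques, N m; "eef_pos": TCP position; "tcp_rot": TCP orientation; "contact_force": force on the tool from outside, world axes, zero at the start; "wrist_torque": the same for the moment, N m; "opening": opening from 0.0 (shut) to 1.0 (fully open); "finger_force": force on a finger pad.
Only numpy, scipy, OpenCV 4.12 (cv2) and the standard library are available. Lean on these libraries where they do the work, as an engineer would, in place of code of your own. Each camera call takes 0.05 s, during which the arm holds its last target. There are 200 camera calls.

## Working session

There is one attempt and no reset: what is moved stays moved. The work goes in short steps, Python scripts to look and compute and a tool call to move; the robot and the scene stay as the last step left them, time stands still between calls to the robot, and variables do not carry over. Pictures are saved under pics/ and viewed, at most 12 in all, crops included, and the job is handed in when it is done.

Besides the shell and the picture viewer there is one more tool, called after "Call:" by a JSON object that holds its "fn" and its "kwargs". move_arm: Moves the arm, as the interface text tells. Its arguments: {"type":"object","properties":{"moves":{"type":"array"},"grip_force":{"type":"number"}},"required":["moves"]}

```bash
mkdir -p pics; ls; cat > h.py <<'E'
from plant import *
import numpy as np, cv2
from scipy.spatial.transform import Rotation as R
def cam(n):
    p=camera_params(n); return p,R.from_rotvec(p["rvec"]).as_matrix(),np.array(p["tvec"])
def ray(n,u,v):
    p,M,t=cam(n); d=np.array([(u-p["cx"])/p["fx"],(v-p["cy"])/p["fy"]]); s=d.copy()
    for _ in range(20): s=d/(1+p["k1"]*(s@s))
    return -M.T@t, M.T@np.array([*s,1])
def onz(n,u,v,z):
    o,d=ray(n,u,v); return o+d*(z-o[2])/d[2]
def proj(n,X):
    p,M,t=cam(n); c=M@np.array(X)+t; s=c[:2]/c[2]; s=s*(1+p["k1"]*(s@s)); return s*[p["fx"],p["fy"]]+[p["cx"],p["cy"]]
E
python3 - <<'E'
from h import *
for n in("side","top"):
    im=read_camera(n); cv2.imwrite(f"pics/{n}0.png",im[:,:,::-1]); p,M,t=cam(n); print(n,p,-M.T@t)
print(get_state())
E
```

```text
pics
side {'fx': 418.90632016573744, 'fy': 418.90632016573744, 'cx': 258.53276535923703, 'cy': 191.20175580964016, 'k1': -0.024316792962989345, 'rvec': array([ 2.10009006, -0.05574006,  0.04821362]), 'tvec': array([-0.56203819,  0.10697656,  0.97484684])} [ 0.50718365 -0.81894478  0.59139789]
top {'fx': 352.35945167281744, 'fy': 352.35945167281744, 'cx': 259.2143496700119, 'cy': 184.14027173892848, 'k1': -0.025402134565836662, 'rvec': array([ 2.14786748, -2.10347148,  0.15453808]), 'tvec': array([0.03459822, 0.57871591, 0.9663973 ])} [0.41100753 0.02436615 1.0490529 ]
{'time': 0.1, 'qpos': array([-1.30001444e+00,  2.87114222e-01,  1.57803228e+00,  3.02520420e-06,
        1.27861930e+00, -1.50002145e-01]), 'dq': array([ 2.06732826e-03, -2.22032439e-03, -3.48771536e-03, -1.31683946e-04,
       -7.66418460e-06, -2.15963086e-04]), 'joint_efforts': array([ 6.18512968e-04, -4.07292295e+01, -2.93699169e+01, -1.42207064e-04,
        3.33465243e-03, -6.51392497e-06]), 'eef_pos': array([ 0.27558582, -0.61552374,  0.23005983]), 'tcp_rot': array([ 9.77948634e-01,  2.08842737e-01, -6.41327746e-05, -1.08468017e-03]), 'contact_force': array([-0.18529883, -0.0039908 , -0.05073954]), 'wrist_torque': array([0.02863694, 0.05246555, 0.00290174]), 'finger_force': 0.0, 'opening': 1.0056848520089505}
```

View pics/top0.png

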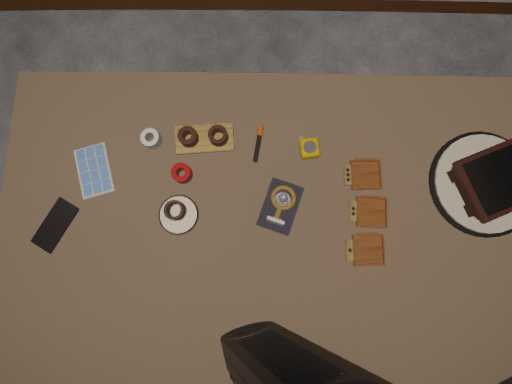

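View pics/side0.png

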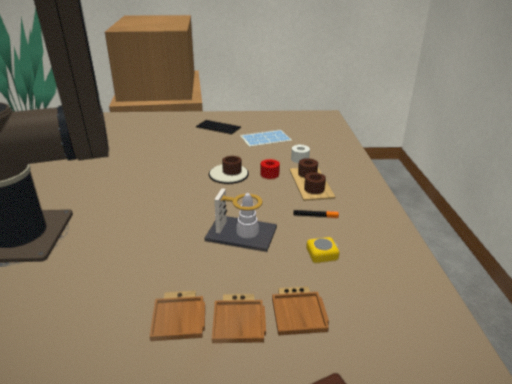

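Top view: the brown collar on the cream pad is at (175,210). The things it could be mistaken for are the brown collars on the board at (188,136) and (218,135), the red ring at (181,173) and the white ring at (150,138). I choose (175,210), the brown one on the pad. The gauge is at (283,198) with its scale at (276,220). Trays from top to bottom have 3, 2 and 1 studs, at (366,174), (371,212) and (368,249).

```bash
python3 - <<'E'
from h import *
t=cv2.imread("pics/top0.png"); s=cv2.imread("pics/side0.png")
a=cv2.resize(t[180:245,145:225],None,fx=5,fy=5,interpolation=cv2.INTER_CUBIC)
b=cv2.resize(t[170:245,250:315],None,fx=5,fy=5,interpolation=cv2.INTER_CUBIC)
c=cv2.resize(s[145:250,200:300],None,fx=4,fy=4,interpolation=cv2.INTER_CUBIC)[:,:]
H=max(x.shape[0] for x in(a,b)); 
o=np.zeros((375,730,3),np.uint8); o[:325,:400]=a; o[:375,400:725]=b; cv2.imwrite("pics/crop.png",o); cv2.imwrite("pics/cropS.png",c)
h=cv2.cvtColor(t,cv2.COLOR_BGR2HSV)
def comps(m,x0,y0,x1,y1,name,amin=15):
    k=np.zeros_like(m); k[y0:y1,x0:x1]=m[y0:y1,x0:x1]
    for q in cv2.findContours(k,cv2.RETR_EXTERNAL,cv2.CHAIN_APPROX_NONE)[0]:
        if cv2.contourArea(q)>amin: print(name,cv2.contourArea(q),np.round(cv2.minAreaRect(q),1) if 0 else cv2.minAreaRect(q), cv2.fitEllipse(q) if len(q)>5 else '')
cream=((h[...,2]>170)&(h[...,1]<70)).astype(np.uint8)
comps(cream,150,190,205,240,'pad')
comps((h[...,2]<100).astype(np.uint8),162,198,190,224,'collar')
comps((h[...,2]<75).astype(np.uint8),250,170,315,240,'base')
comps(cream,260,205,290,230,'scale',5)
comps(((h[...,0]>15)&(h[...,0]<30)&(h[...,1]>100)).astype(np.uint8),255,180,305,225,'ring')
comps(((h[...,0]<16)&(h[...,1]>150)).astype(np.uint8),340,150,395,275,'trays',100)
E
```

```text
pad 69.0 ((175.0, 210.0), (10.0, 8.0), 90.0) ((174.98837280273438, 209.9390869140625), (8.153756141662598, 11.01448917388916), 25.034196853637695)
pad 553.0 ((178.0, 214.5), (35.0, 36.0), 90.0) ((177.54945373535156, 213.9794921875), (33.68383026123047, 34.214073181152344), 131.64407348632812)
collar 37.0 ((180.79669189453125, 211.51248168945312), (8.374035835266113, 17.45664405822754), 14.931416511535645) ((176.36117553710938, 210.0459747314453), (15.890531539916992, 17.01569175720215), 156.88829040527344)
collar 46.0 ((171.5, 209.0), (16.0, 11.0), 90.0) ((174.4919891357422, 209.9288330078125), (15.588791847229004, 17.274133682250977), 126.15386962890625)
scale 24.5 ((275.45001220703125, 219.64999389648438), (16.443843841552734, 2.2135939598083496), 18.434947967529297) ((275.2698669433594, 219.60238647460938), (2.2426202297210693, 18.001550674438477), 109.37992095947266)
ring 482.0 ((283.5490417480469, 200.42831420898438), (30.530467987060547, 24.510374069213867), 79.3803482055664) ((282.24444580078125, 199.06105041503906), (22.863523483276367, 30.845481872558594), 22.56574058532715)
trays 818.0 ((368.6307678222656, 248.89883422851562), (31.20769691467285, 30.400602340698242), 87.79740142822266) ((368.46954345703125, 248.98309326171875), (33.40653991699219, 34.36173629760742), 151.9427032470703)
trays 821.0 ((371.5, 211.0), (30.0, 29.0), 90.0) ((371.7637939453125, 211.23690795898438), (33.040306091308594, 34.66450881958008), 157.51060485839844)
trays 797.0 ((366.0, 173.5), (29.0, 30.0), 90.0) ((365.778564453125, 173.79275512695312), (32.37578582763672, 34.26239013671875), 148.84266662597656)
```

View pics/crop.png

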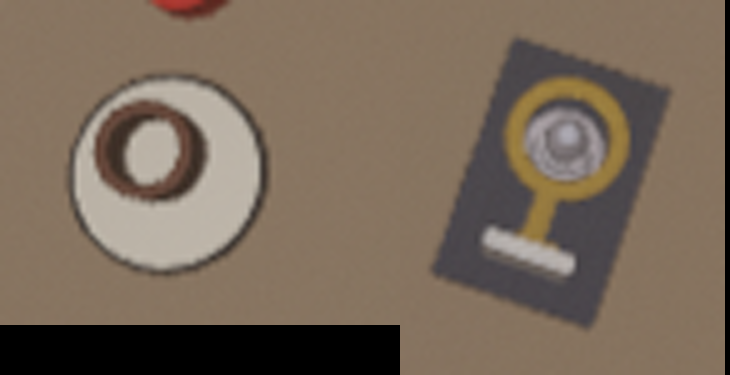

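View pics/cropS.png

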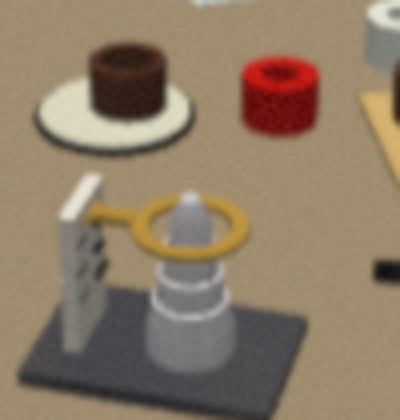

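The crop confirms the brown collar stands on the cream pad, off-centre towards +x/+y. The side view shows the gauge with the follower near the top and the scale to its left. Next I measure.

```bash
python3 - <<'E'
from h import *
K={}
for n in("top","side"):
    im=cv2.imread(f"pics/{n}0.png"); f=4
    big=cv2.GaussianBlur(cv2.resize(im,None,fx=f,fy=f,interpolation=cv2.INTER_CUBIC),(0,0),2); h=cv2.cvtColor(big,cv2.COLOR_BGR2HSV); l=cv2.cvtColor(big,cv2.COLOR_BGR2LAB)
    def cons(m,box,amin=300):
        k=np.zeros(m.shape,np.uint8); x0,y0,x1,y1=[f*v for v in box]; k[y0:y1,x0:x1]=m[y0:y1,x0:x1]
        c=[q for q in cv2.findContours(k,cv2.RETR_EXTERNAL,cv2.CHAIN_APPROX_NONE)[0] if cv2.contourArea(q)>amin]
        return sorted(c,key=cv2.contourArea)[::-1]
    px=lambda p:(np.array(p)+.5)/f-.5
    def cen(q):
        q=cv2.convexHull(q);M=cv2.moments(q);return px([M['m10']/M['m00'],M['m01']/M['m00']])
    V=h[...,2]; S=h[...,1]
    if n=="top":
        q=cons((V<150)&(S>70),(163,199,188,222)); print('collar hull',[ (cen(x),cv2.contourArea(cv2.convexHull(x))) for x in q]); c=cen(q[0]); print(onz(n,*c,.028))
        q=cons((V>150)&(S<70),(155,192,202,238)); c=px(cv2.minEnclosingCircle(q[0])[0]);print('pad',c,onz(n,*c,.008),cv2.minEnclosingCircle(q[0])[1]/f)
        q=cons((l[...,2]<134)&(V<110),(254,174,310,238)); r=cv2.minAreaRect(np.vstack(q)); b=np.array([onz(n,*px(p),.012) for p in cv2.boxPoints(r)]); print('base',b[:,:2],b.mean(0))
        e=[b[1]-b[0],b[2]-b[1]]; print([np.linalg.norm(x) for x in e],[np.degrees(np.arctan2(x[1],x[0])) for x in e])
        q=cons((S>105)&(h[...,0]>15),(265,182,302,212)); (cc,rr)=cv2.minEnclosingCircle(q[0]);
        print('ring bbox',px(cv2.boundingRect(q[0])[:2]),np.array(cv2.boundingRect(q[0])[2:])/f)
        q=cons((V>150)&(S<60),(262,208,290,232),100); c=cen(q[0]); r=cv2.minAreaRect(q[0]); print('scale',c,onz(n,*c,.104),[onz(n,*px(p),.104)[:2] for p in cv2.boxPoints(r)])
        for u in [(282.8,197.2)]: print('nose',onz(n,*u,.112))
        for i,bx in enumerate([(352,155,384,193),(355,194,389,230),(351,231,386,268)]):
            q=cons((h[...,0]<14)&(S>150),bx); r=cv2.minAreaRect(q[0]); c=px(r[0]); print('tray',c,onz(n,*c,.012),r[1][0]/f,r[1][1]/f,r[2])
    else:
        q=cons((V<100)&(S>60),(218,150,246,178)); print('side collar',[ (cen(x),cv2.contourArea(cv2.convexHull(x))) for x in q]); print(onz(n,*cen(q[0]),.028))
        print('side nose', onz(n,247.3,193.5,.110))
E
```

```text
collar hull [(array([174.20121007, 209.78167151]), 5165.0)]
[0.50054591 0.29374195 0.028     ]
pad [177.61442566 214.17274475] [0.48946139 0.28799878 0.008     ] 18.782968521118164
base [[ 0.4645185   0.05504009]
 [ 0.60715015  0.00975134]
 [ 0.5757966  -0.08603452]
 [ 0.43472984 -0.03903496]] [ 0.52054877 -0.01506951  0.012     ]
[np.float64(0.14964911535380532), np.float64(0.10078678681295944)] [np.float64(-17.61581151586064), np.float64(-108.12480289356542)]
ring bbox [270.625 185.125] [24.75 26.5 ]
scale [275.48811311 219.66262095] [ 4.73177472e-01 -2.25984111e-04  1.04000000e-01] [array([0.47555906, 0.02458263]), array([0.48545603, 0.02149005]), array([ 0.47112341, -0.02465041]), array([ 0.46128272, -0.02149438])]
nose [ 0.5330362  -0.01867978  0.112     ]Traceback (most recent call last):
  File "<stdin>", line 24, in <module>
IndexError: list index out of range
```

```bash
python3 - <<'E'
from h import *
im=cv2.imread("pics/top0.png"); h=cv2.cvtColor(im,cv2.COLOR_BGR2HSV)
m0=((h[...,0]<16)&(h[...,1]>150)).astype(np.uint8)
for bx in [(348,155,390,193),(348,194,392,230),(348,231,390,270)]:
    m=np.zeros_like(m0);m[bx[1]:bx[3],bx[0]:bx[2]]=m0[bx[1]:bx[3],bx[0]:bx[2]]
    q=max(cv2.findContours(m,0,1)[0],key=cv2.contourArea); r=cv2.minAreaRect(q); print('tray',r,onz("top",*r[0],.012))
# nose: bright blob in top
f=6; b=cv2.resize(im[185:212,268:300],None,fx=f,fy=f,interpolation=cv2.INTER_CUBIC)
g=cv2.GaussianBlur(b[...,0],(0,0),3)
c=cv2.HoughCircles(g,cv2.HOUGH_GRADIENT,1,5,param1=60,param2=12,minRadius=20,maxRadius=90)
for x in c[0][:6]: 
    u=(x[0]+.5)/f-.5+268; v=(x[1]+.5)/f-.5+185; print('hough',u,v,x[2]/f,onz("top",u,v,.098)[:2])
S=cv2.imread("pics/side0.png"); f=4
big=cv2.GaussianBlur(cv2.resize(S,None,fx=f,fy=f,interpolation=cv2.INTER_CUBIC),(0,0),2)
k=np.zeros(big.shape[:2],np.uint8); k[600:712,872:984]=(big[600:712,872:984].max(2)<100)
q=max(cv2.findContours(k,0,1)[0],key=cv2.contourArea);M=cv2.moments(cv2.convexHull(q)); u,v=(np.array([M['m10'],M['m01']])/M['m00']+.5)/f-.5
print('side collar',u,v,cv2.boundingRect(q),onz("side",u,v,.028))
for X in [(.5005,.2937,.028),(.5345,-.0193,.112),(.5345,-.0193,.107),(.5345,-.0193,.117)]: print(proj("side",X),proj("top",X))
g=(big[760:880,940:1030].max(2)); 
for y in (192.5,194,196,198,200,215,225): print(y, cv2.resize(S[int(y)-0:int(y)+1,236:262].mean(2),None,fx=1,fy=1).astype(int))
E
```

```text
tray ((366.0, 173.5), (29.0, 30.0), 90.0) [ 0.62234373 -0.27103891  0.012     ]
tray ((371.5, 211.0), (30.0, 29.0), 90.0) [ 0.51032805 -0.28414717  0.012     ]
tray ((368.6307678222656, 248.89883422851562), (31.20769691467285, 30.400602340698242), 87.79740142822266) [ 0.40043301 -0.2728146   0.012     ]
hough 282.16666 199.16667 8.083333 [ 0.52944516 -0.01766736]
hough 282.16666 198.33333 7.2333336 [ 0.53172365 -0.0176404 ]
hough 282.66666 197.33333 8.233334 [ 0.53448714 -0.01896518]
hough 282.66666 196.33333 9.2 [ 0.5372261  -0.01893346]
hough 281.33334 199.5 8.666667 [ 0.52848907 -0.0154185 ]
hough 283.33334 199.5 7.0166664 [ 0.52859756 -0.02084154]
side collar 231.58089186062338 165.02501020824826 (890, 624, 76, 76) [0.50025156 0.29830127 0.028     ]
[231.67132265 165.72333265] [174.21448812 209.7976629 ]
[246.81918442 195.38762786] [283.03810642 196.66221964]
[246.82475842 197.30957099] [282.94868163 196.9033281 ]
[246.81359221 193.45522817] [283.12847028 196.41857712]
192.5 [[135 137 136 136 139 139 138 137 136 141 149 159 151 142 139 138 138 137
  139 139 135 135 138 140 137 136]]
194 [[136 138 135 136 135 133 133 132 140 171 194 198 192 170 145 136 135 136
  138 138 137 137 137 138 140 137]]
196 [[135 134 132 128 123 116 112 121 138 152 157 160 154 149 138 123 117 118
  121 129 132 132 138 134 136 138]]
198 [[131 122 106 103 107 120 126 134 139 140 144 141 141 138 136 126 121 118
  112 108 109 123 134 132 136 136]]
200 [[124 111 114 128 138 135 132 129 133 135 132 131 132 133 129 127 128 134
  138 133 119 108 123 132 132 134]]
215 [[135 135 138 137 152 164 162 152 145 133 134 126 124 133 147 152 141 155
  149 131 134 137 137 137 138 142]]
225 [[ 94 114 123 125 120 121 124 137 135 138 136 139 141 137 132 127 125 119
  115 116 115 111 100  83  78  73]]
```

Call:
{"fn": "move_arm", "kwargs": {"moves": [[1,[0,0,0],[0,0,0.122]],[1,[0,0,0],[0,0,0.122]],[1,[0,0,0],[0,0,0.122]],[1,[0,0,0],[0,0,0.122]],[1,[0,0,0],[0,0,0.122]],[1,[0,0,0],[0,0,0.12]],[1,[0.0117,-0.0358,0],[0,0,0]],[1,[0.0117,-0.0358,0],[0,0,0]],[1,[0.0117,-0.0358,0],[0,0,0]],[1,[0.0117,-0.0358,0],[0,0,0]]], "grip_force": 30}}

```text
time: 0.93
eef_pos: [0.3643, -0.4924, 0.2305]
tcp_rot: [0.988, -0.154, -0.0, -0.001]
contact_force: [-0.2, 0.1, 0.6]
opening: 0.995
finger_force: 0.0
```

Call:
{"fn": "move_arm", "kwargs": {"moves": [[1,[0.0117,-0.0358,0],[0,0,0]],[1,[0.0117,-0.0358,0],[0,0,0]],[1,[0.0117,-0.0358,0],[0,0,0]],[1,[0.0117,-0.0358,0],[0,0,0]],[1,[0.0117,-0.0358,0],[0,0,0]],[1,[0.0117,-0.0358,0],[0,0,0]],[1,[0.0117,-0.0358,0],[0,0,0]],[1,[0.0117,-0.0358,0],[0,0,0]],[1,[-0.0146,-0.0362,0],[0,0,0]],[1,[-0.0146,-0.0362,0],[0,0,0]]]}}

```text
time: 1.77
eef_pos: [0.5348, -0.1699, 0.2305]
tcp_rot: [0.988, -0.154, -0.001, -0.0]
contact_force: [0.7, 0.6, 0.0]
opening: 1.003
finger_force: 0.0
```

Call:
{"fn": "move_arm", "kwargs": {"moves": [[1,[-0.0146,-0.0362,0],[0,0,0]],[1,[-0.0146,-0.0362,0],[0,0,0]],[1,[-0.0146,-0.0362,0],[0,0,0]],[1,[-0.0146,-0.0362,0],[0,0,0]],[1,[-0.0146,-0.0362,0],[0,0,0]],[1,[-0.0146,-0.0362,0],[0,0,0]],[1,[-0.0146,-0.0362,0],[0,0,0]],[1,[-0.0146,-0.0362,0],[0,0,0]],[1,[0,0,0],[0,0,0]],[1,[0,0,0],[0,0,0]]]}}

```text
time: 2.6
eef_pos: [0.5105, 0.1416, 0.2308]
tcp_rot: [0.988, -0.152, -0.0, 0.0]
contact_force: [-0.9, -0.6, -0.8]
opening: 1.0
finger_force: 0.0
```

Call:
{"fn": "move_arm", "kwargs": {"moves": [[1,[-0.014,-0.0355,0],[0,0,0]],[1,[-0.014,-0.0355,0],[0,0,0]],[1,[-0.014,-0.0355,0],[0,0,0]],[1,[-0.014,-0.0355,0],[0,0,0]],[1,[0,0,0.03],[0,0,0]],[1,[0,0,0.03],[0,0,0]],[1,[0,0,0.03],[0,0,0]],[1,[0,0,0.03],[0,0,0]],[1,[0,0,0],[0,0,0]],[1,[0,0,0],[0,0,0]]]}}

```text
time: 3.43
eef_pos: [0.5002, 0.2903, 0.1094]
tcp_rot: [0.988, -0.155, -0.002, 0.001]
contact_force: [0.1, -0.6, 0.9]
opening: 1.003
finger_force: 0.0
```

```bash
cat >> h.py <<'E'
def rel(x,y,z):
    s=get_state(); r=R.from_quat(s["tcp_rot"]); print("pos",s["eef_pos"].round(4),"yaw",r.as_euler("ZYX",degrees=True).round(2)); print("tool shift",r.inv().apply(np.array([x,y,z])-s["eef_pos"]).round(4))
E
python3 - <<'E'
from h import *
rel(.5004,.2945,.016)
cv2.imwrite("pics/s1.png",cv2.resize(read_camera("side")[110:200,180:290,::-1],None,fx=5,fy=5))
E
```

```text
pos [0.5002 0.2903 0.1094] yaw [-17.81   0.23 179.81]
tool shift [-0.0007 -0.0043  0.0934]
```

View pics/s1.png

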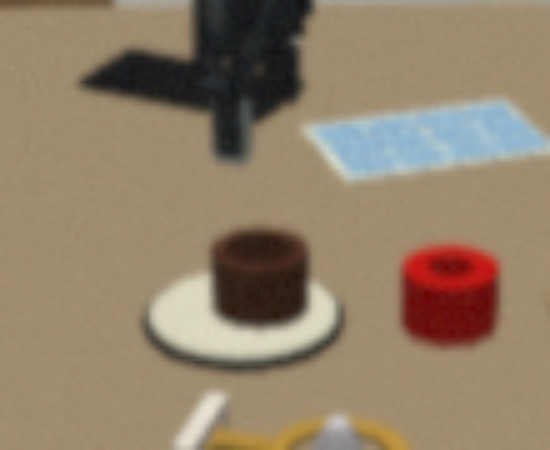

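The gripper is over the collar: near finger at about (226,140), collar at (232,165). The offset matches the finger's position in the tool frame. Descending and gripping.

Call:
{"fn": "move_arm", "kwargs": {"moves": [[1,[-0.0007,-0.0043,0],[0,0,0]],[1,[0,0,0.025],[0,0,0]],[1,[0,0,0.025],[0,0,0]],[1,[0,0,0.025],[0,0,0]],[1,[0,0,0.012],[0,0,0]],[1,[0,0,0.0064],[0,0,0]],[1,[0,0,0],[0,0,0]],[0.75,[0,0,0],[0,0,0]],[0.7,[0,0,0],[0,0,0]],[0.65,[0,0,0],[0,0,0]]], "grip_force": 40}}

```text
time: 4.32
eef_pos: [0.5034, 0.2968, 0.0203]
tcp_rot: [0.988, -0.154, 0.002, -0.001]
contact_force: [-0.6, -0.8, -0.5]
opening: 0.661
finger_force: 37.6
```

Call:
{"fn": "move_arm", "kwargs": {"moves": [[0.6,[0,0,0],[0,0,0]],[0.55,[0,0,0],[0,0,0]],[0.5,[0,0,0],[0,0,0]],[0.4,[0,0,0],[0,0,0]],[0.3,[0,0,0],[0,0,0]],[0.2,[0,0,0],[0,0,0]],[0,[0,0,0],[0,0,0]],[0,[0,0,0],[0,0,0]],[0,[0,0,0],[0,0,0]],[0,[0,0,0],[0,0,0]]]}}

```text
time: 5.15
eef_pos: [0.5034, 0.2968, 0.0203]
tcp_rot: [0.988, -0.154, 0.002, -0.001]
contact_force: [-0.8, -1.5, 6.9]
opening: 0.653
finger_force: 42.0
```

Call:
{"fn": "move_arm", "kwargs": {"moves": [[0,[0,0,-0.003],[0,0,0]],[0,[0,0,-0.005],[0,0,0]],[0,[0,0,-0.015],[0,0,0]],[0,[0,0,-0.025],[0,0,0]],[0,[0,0,-0.03],[0,0,0]],[0,[0,0,-0.03],[0,0,0]],[0,[0,0,-0.03],[0,0,0]],[0,[0,0,-0.007],[0,0,0]],[0,[0,0,0],[0,0,0]],[0,[0,0,0],[0,0,0]]]}}

```text
time: 5.98
eef_pos: [0.5012, 0.2961, 0.1621]
tcp_rot: [0.988, -0.154, -0.0, 0.0]
contact_force: [-0.4, -0.4, -1.9]
opening: 0.659
finger_force: 42.9
```

```bash
python3 - <<'E'
from h import *
s=get_state(); print(s["contact_force"],s["wrist_torque"],s["opening"])
rel(.5345,-.0192,.165)
a=read_camera("side"); b=read_camera("top")
cv2.imwrite("pics/s2.png",a[:,:,::-1]);cv2.imwrite("pics/t2.png",b[:,:,::-1])
A=cv2.resize(a[100:220,180:310],None,fx=3,fy=3); B=cv2.resize(b[150:270,120:250],None,fx=3,fy=3)
cv2.imwrite("pics/c2.png",np.hstack([A,B])[:,:,::-1])
E
```

```text
[-0.4464502  -0.4496945  -1.89022085] [ 0.04509216  0.00985482 -0.01198046] 0.6587507418458051
pos [0.5012 0.2961 0.1621] yaw [-1.7720e+01  4.0000e-02  1.7997e+02]
tool shift [ 0.1276  0.2902 -0.0029]
```

View pics/c2.png

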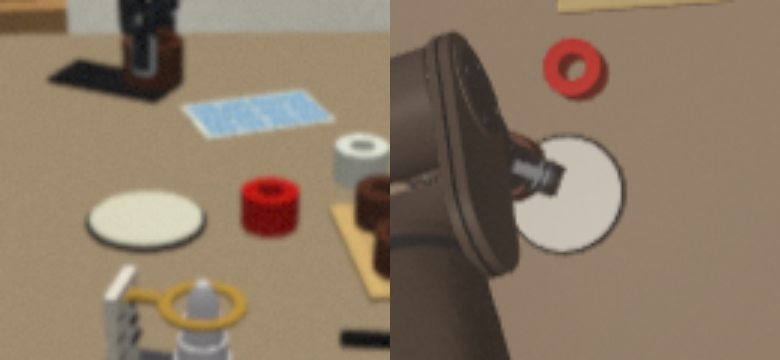

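Call:
{"fn": "move_arm", "kwargs": {"moves": [[0,[0.008,0.018,0],[0,0,0]],[0,[0.015,0.0341,0],[0,0,0]],[0,[0.015,0.0341,0],[0,0,0]],[0,[0.015,0.0341,0],[0,0,0]],[0,[0.015,0.0341,0],[0,0,0]],[0,[0.015,0.0341,0],[0,0,0]],[0,[0.015,0.0341,0],[0,0,0]],[0,[0.015,0.0341,0],[0,0,0]],[0,[0.0146,0.0335,0],[0,0,0]],[0,[0,0,0],[0,0,0]]]}}

```text
time: 6.92
eef_pos: [0.5346, -0.0244, 0.1608]
tcp_rot: [0.988, -0.157, -0.001, 0.001]
contact_force: [-0.2, 0.1, -1.3]
opening: 0.658
finger_force: 43.2
```

```bash
python3 - <<'E'
from h import *
s=get_state(); print(s["contact_force"]); rel(.5345,-.0192,.165); P=s["eef_pos"]
a=read_camera("side"); cv2.imwrite("pics/s3.png",a[:,:,::-1]); 
A=cv2.resize(a[120:250,190:310],None,fx=5,fy=5,interpolation=cv2.INTER_CUBIC)[:600]; cv2.imwrite("pics/c3.png",A[:,:,::-1])
# collar brown mask
h=cv2.cvtColor(a,cv2.COLOR_RGB2HSV); m=((a[...,0].astype(int)-a[...,2]>14)&(a.max(2)<100)); ys,xs=np.nonzero(m[120:215,215:285]); print(xs.min()+215,xs.max()+215,ys.min()+120,ys.max()+120)
for y in range(150,196,4): q=np.nonzero(m[y,215:285])[0]+215; print(y,(q.min(),q.max(),len(q)) if len(q) else 0)
print("pred centre",proj("side",P+[0,0,.008]),"axis nose",proj("side",[.5345,-.0192,.112]),"underside front",proj("side",P+[0,-.029,-.0123]), proj("side",P+[-.029,0,.0]),proj("side",P+[.029,0,.0]))
E
```

```text
[-0.16468243  0.08223273 -1.27303246]
pos [ 0.5346 -0.0244  0.1608] yaw [-1.8050e+01  1.3000e-01  1.7985e+02]
tool shift [-0.0017 -0.0049 -0.0042]
215 265 120 213
150 (np.int64(232), np.int64(257), 2)
154 0
158 (np.int64(233), np.int64(241), 3)
162 (np.int64(233), np.int64(256), 8)
166 (np.int64(234), np.int64(260), 15)
170 (np.int64(234), np.int64(260), 16)
174 (np.int64(234), np.int64(260), 15)
178 (np.int64(234), np.int64(259), 13)
182 (np.int64(217), np.int64(258), 22)
186 (np.int64(241), np.int64(253), 13)
190 0
194 0
pred centre [246.86472201 173.9159259 ] axis nose [246.81758322 195.36455461] underside front [247.37813756 188.85769173] [233.40630496 177.44040604] [260.29293136 176.94933911]
```

View pics/c3.png

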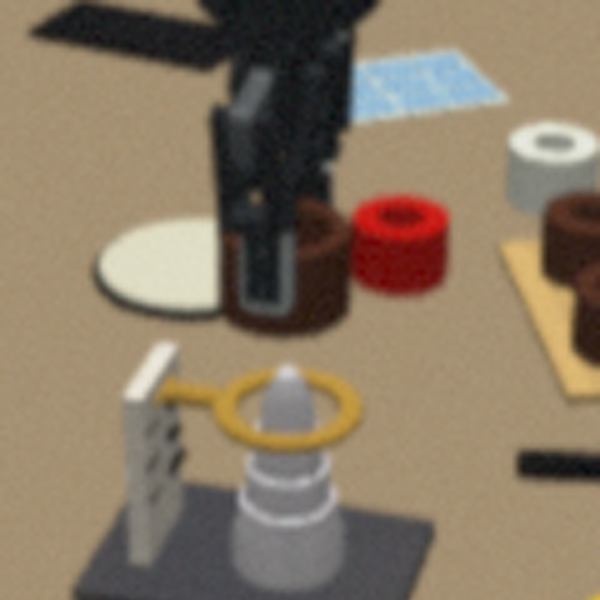

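Side view: the collar's edges are at u 234 and 260, so its centre is at 247. The nose is at u≈247, so x is aligned and y needs about +5 mm. Correcting, then lowering to just above the nose.

Call:
{"fn": "move_arm", "kwargs": {"moves": [[0,[-0.0017,-0.0049,0],[0,0,0]],[0,[0,0,0.006],[0,0,0]],[0,[0,0,0.006],[0,0,0]],[0,[0,0,0.006],[0,0,0]],[0,[0,0,0.006],[0,0,0]],[0,[0,0,0.003],[0,0,0]],[0,[0,0,0],[0,0,0]],[0,[0,0,0],[0,0,0]],[0,[0,0,0],[0,0,0]],[0,[0,0,0],[0,0,0]]]}}

```text
time: 7.8
eef_pos: [0.5353, -0.0139, 0.1364]
tcp_rot: [0.988, -0.154, 0.0, 0.0]
contact_force: [-0.4, -0.3, -1.3]
opening: 0.659
finger_force: 43.2
```

```bash
python3 - <<'E'
from h import *
s=get_state(); print(s["contact_force"],s["wrist_torque"]); rel(.5345,-.0192,.165)
E
```

```text
[-0.35211644 -0.27319509 -1.30536229] [ 0.00027691 -0.01955286  0.03012884]
pos [ 0.5353 -0.0139  0.1364] yaw [-1.7720e+01 -5.0000e-02 -1.7999e+02]
tool shift [ 0.0009  0.0053 -0.0286]
```

Call:
{"fn": "move_arm", "kwargs": {"moves": [[0,[0.0009,0.0053,0],[0,0,0]],[0,[0,0,0],[0,0,0]],[0,[0,0,0],[0,0,0]],[0,[0,0,0],[0,0,0]],[0,[0,0,0],[0,0,0]],[0,[0,0,0],[0,0,0]],[0,[0,0,0],[0,0,0]],[0,[0,0,0],[0,0,0]],[0,[0,0,0],[0,0,0]],[0,[0,0,0],[0,0,0]]]}}

```text
time: 8.63
eef_pos: [0.5342, -0.0191, 0.1359]
tcp_rot: [0.988, -0.154, -0.0, -0.0]
contact_force: [0.1, -0.9, -1.4]
opening: 0.655
finger_force: 43.2
```

```bash
python3 - <<'E'
from h import *
s=get_state(); print(s["contact_force"]); rel(.5345,-.0192,.165); P=s["eef_pos"]
a=read_camera("side"); b=read_camera("top"); cv2.imwrite("pics/s4.png",a[:,:,::-1])
m=((a[...,0].astype(int)-a[...,2]>14)&(a.max(2)<100))
for y in range(170,200,3): q=np.nonzero(m[y,228:270])[0]+228; print(y,(q.min(),q.max(),len(q)) if len(q) else 0)
print(proj("side",P+[-.029,0,.0])[0],proj("side",P+[.029,0,.0])[0])
A=cv2.resize(a[140:250,200:300],None,fx=4,fy=4,interpolation=cv2.INTER_CUBIC); B=cv2.resize(b[160:260,235:330],None,fx=4,fy=4,interpolation=cv2.INTER_CUBIC)
o=np.zeros((440,780,3),np.uint8);o[:,:400]=A;o[:400,400:]=B; cv2.imwrite("pics/c4.png",o[:,:,::-1])
E
```

```text
[ 0.12040049 -0.88151528 -1.44973073]
pos [ 0.5342 -0.0191  0.1359] yaw [ -17.71    0.   -180.  ]
tool shift [ 0.0004  0.     -0.0291]
170 (np.int64(249), np.int64(255), 7)
173 (np.int64(249), np.int64(257), 9)
176 (np.int64(234), np.int64(259), 14)
179 (np.int64(234), np.int64(258), 14)
182 (np.int64(233), np.int64(258), 14)
185 (np.int64(234), np.int64(259), 14)
188 (np.int64(234), np.int64(259), 14)
191 (np.int64(235), np.int64(258), 15)
194 (np.int64(238), np.int64(254), 17)
197 0
233.41364220668956 259.80274342911486
```

View pics/c4.png

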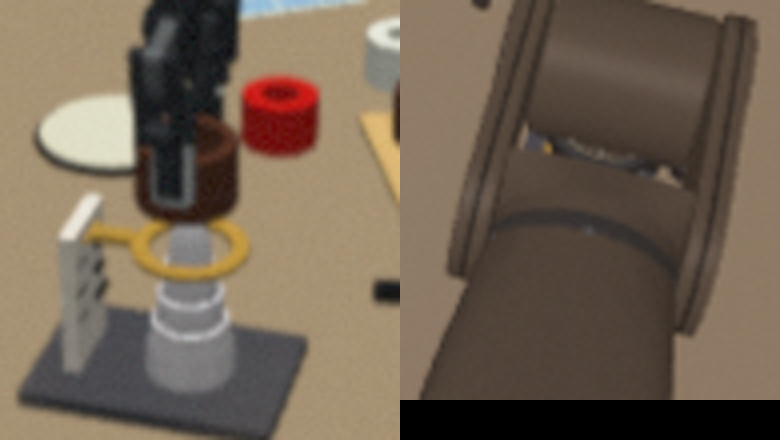

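Left: the collar (edges u 233.5–259) is centred over the nose, which is hidden behind its lower rim. Descending slowly.

Call:
{"fn": "move_arm", "kwargs": {"moves": [[0,[0.0006,0,0.002],[0,0,0]],[0,[0,0,0.002],[0,0,0]],[0,[0,0,0.002],[0,0,0]],[0,[0,0,0.002],[0,0,0]],[0,[0,0,0.002],[0,0,0]],[0,[0,0,0.002],[0,0,0]],[0,[0,0,0.002],[0,0,0]],[0,[0,0,0.002],[0,0,0]],[0,[0,0,0],[0,0,0]],[0,[0,0,0],[0,0,0]]]}}

```text
time: 9.57
eef_pos: [0.5346, -0.0193, 0.1197]
tcp_rot: [0.988, -0.154, -0.0, -0.0]
contact_force: [0.5, -0.5, -1.3]
opening: 0.659
finger_force: 43.2
```

Call:
{"fn": "move_arm", "kwargs": {"moves": [[0,[0,0,0.0015],[0,0,0]],[0,[0,0,0.0015],[0,0,0]],[0,[0,0,0.0015],[0,0,0]],[0,[0,0,0.0015],[0,0,0]],[0,[0,0,0.001],[0,0,0]],[0,[0,0,0.001],[0,0,0]],[0,[0,0,0],[0,0,0]],[0,[0,0,0],[0,0,0]],[0,[0,0,0],[0,0,0]],[0,[0,0,0],[0,0,0]]]}}

```text
time: 10.4
eef_pos: [0.5348, -0.0193, 0.112]
tcp_rot: [0.988, -0.154, 0.0, -0.0]
contact_force: [-0.1, 0.3, -1.8]
opening: 0.656
finger_force: 43.2
```

Call:
{"fn": "move_arm", "kwargs": {"moves": [[0,[0,0,0.001],[0,0,0]],[0,[0,0,0.001],[0,0,0]],[0,[0,0,0.001],[0,0,0]],[0,[0,0,0.001],[0,0,0]],[0,[0,0,0.001],[0,0,0]],[0,[0,0,0.001],[0,0,0]],[0,[0,0,0.001],[0,0,0]],[0,[0,0,0.001],[0,0,0]],[0,[0,0,0],[0,0,0]],[0,[0,0,0],[0,0,0]]]}}

```text
time: 11.23
eef_pos: [0.5347, -0.0193, 0.1038]
tcp_rot: [0.988, -0.154, 0.0, -0.0]
contact_force: [-2.6, 0.9, 2.2]
opening: 0.658
finger_force: 43.5
```

```bash
python3 - <<'E'
from h import *
s=get_state(); print(s["contact_force"],s["wrist_torque"]); rel(.5345,-.0192,.1)
E
```

```text
[-2.63638023  0.87814219  2.2068581 ] [ 0.02591761  0.17207711 -0.00806875]
pos [ 0.5347 -0.0193  0.1038] yaw [ -17.72   -0.   -180.  ]
tool shift [-0.0003 -0.      0.0038]
```

Call:
{"fn": "move_arm", "kwargs": {"moves": [[0,[-0.0006,0,0.0008],[0,0,0]],[0,[0,0,0.0008],[0,0,0]],[0,[0,0,0.0008],[0,0,0]],[0,[0,0,0.0008],[0,0,0]],[0,[0,0,0.0008],[0,0,0]],[0,[0,0,0],[0,0,0]],[0,[0,0,0],[0,0,0]],[0,[0,0,0],[0,0,0]],[0,[0,0,0],[0,0,0]],[0,[0,0,0],[0,0,0]]]}}

```text
time: 12.07
eef_pos: [0.5344, -0.0192, 0.1]
tcp_rot: [0.988, -0.154, 0.0, -0.0]
contact_force: [0.5, -0.3, 1.2]
opening: 0.661
finger_force: 43.4
```

Call:
{"fn": "move_arm", "kwargs": {"moves": [[0,[0,0,0.0008],[0,0,0]],[0,[0,0,0.0008],[0,0,0]],[0,[0,0,0.0008],[0,0,0]],[0,[0,0,0.0008],[0,0,0]],[0,[0,0,0.0008],[0,0,0]],[0,[0,0,0],[0,0,0]],[0,[0,0,0],[0,0,0]],[0,[0,0,0],[0,0,0]],[0,[0,0,0],[0,0,0]],[0,[0,0,0],[0,0,0]]]}}

```text
time: 12.9
eef_pos: [0.5341, -0.0191, 0.0958]
tcp_rot: [0.988, -0.154, -0.0, -0.0]
contact_force: [2.1, -0.4, 2.1]
opening: 0.655
finger_force: 43.5
```

Call:
{"fn": "move_arm", "kwargs": {"moves": [[0,[0.0003,0,0.0006],[0,0,0]],[0,[0,0,0.0006],[0,0,0]],[0,[0,0,0.0006],[0,0,0]],[0,[0,0,0.0006],[0,0,0]],[0,[0,0,0.0006],[0,0,0]],[0,[0,0,0],[0,0,0]],[0,[0,0,0],[0,0,0]],[0,[0,0,0],[0,0,0]],[0,[0,0,0],[0,0,0]],[0,[0,0,0],[0,0,0]]]}}

```text
time: 13.73
eef_pos: [0.5341, -0.0191, 0.0926]
tcp_rot: [0.988, -0.154, -0.0, -0.0]
contact_force: [-0.6, 0.3, 0.6]
opening: 0.658
finger_force: 43.4
```

Call:
{"fn": "move_arm", "kwargs": {"moves": [[0,[0,0,0.0006],[0,0,0]],[0,[0,0,0.0006],[0,0,0]],[0,[0,0,0.0006],[0,0,0]],[0,[0,0,0.0006],[0,0,0]],[0,[0,0,0.0006],[0,0,0]],[0,[0,0,0],[0,0,0]],[0,[0,0,0],[0,0,0]],[0,[0,0,0],[0,0,0]],[0,[0,0,0],[0,0,0]],[0,[0,0,0],[0,0,0]]]}}

```text
time: 14.57
eef_pos: [0.5342, -0.0192, 0.0897]
tcp_rot: [0.988, -0.154, -0.0, 0.0]
contact_force: [-0.5, 0.4, 1.2]
opening: 0.656
finger_force: 43.5
```

Call:
{"fn": "move_arm", "kwargs": {"moves": [[0,[0,0,0.0006],[0,0,0]],[0,[0,0,0.0006],[0,0,0]],[0,[0,0,0.0006],[0,0,0]],[0,[0,0,0.0006],[0,0,0]],[0,[0,0,0.0006],[0,0,0]],[0,[0,0,0],[0,0,0]],[0,[0,0,0],[0,0,0]],[0,[0,0,0],[0,0,0]],[0,[0,0,0],[0,0,0]],[0,[0,0,0],[0,0,0]]]}}

```text
time: 15.4
eef_pos: [0.5345, -0.0193, 0.0868]
tcp_rot: [0.988, -0.154, 0.0, 0.0]
contact_force: [-1.3, 0.2, 0.4]
opening: 0.653
finger_force: 43.5
```

Call:
{"fn": "move_arm", "kwargs": {"moves": [[0,[0,0,0.0006],[0,0,0]],[0,[0,0,0.0006],[0,0,0]],[0,[0,0,0.0006],[0,0,0]],[0,[0,0,0.0006],[0,0,0]],[0,[0,0,0.0006],[0,0,0]],[0,[0,0,0.0006],[0,0,0]],[0,[0,0,0.0006],[0,0,0]],[0,[0,0,0],[0,0,0]],[0,[0,0,0],[0,0,0]],[0,[0,0,0],[0,0,0]]]}}

```text
time: 16.23
eef_pos: [0.5345, -0.0192, 0.0826]
tcp_rot: [0.988, -0.154, 0.0, 0.0]
contact_force: [-1.9, -0.4, 1.6]
opening: 0.66
finger_force: 43.5
```

Call:
{"fn": "move_arm", "kwargs": {"moves": [[0,[0,0,0.0006],[0,0,0]],[0,[0,0,0.0006],[0,0,0]],[0,[0,0,0.0006],[0,0,0]],[0,[0,0,0.0006],[0,0,0]],[0,[0,0,0.0006],[0,0,0]],[0,[0,0,0],[0,0,0]],[0,[0,0,0],[0,0,0]],[0,[0,0,0],[0,0,0]],[0,[0,0,0],[0,0,0]],[0,[0,0,0],[0,0,0]]]}}

```text
time: 17.07
eef_pos: [0.5344, -0.0193, 0.0796]
tcp_rot: [0.988, -0.154, 0.0, 0.0]
contact_force: [-0.5, -0.3, 0.5]
opening: 0.656
finger_force: 43.5
```

Call:
{"fn": "move_arm", "kwargs": {"moves": [[0,[0,0,0.0006],[0,0,0]],[0,[0,0,0.0006],[0,0,0]],[0,[0,0,0.0006],[0,0,0]],[0,[0,0,0.0006],[0,0,0]],[0,[0,0,0.0006],[0,0,0]],[0,[0,0,0],[0,0,0]],[0,[0,0,0],[0,0,0]],[0,[0,0,0],[0,0,0]],[0,[0,0,0],[0,0,0]],[0,[0,0,0],[0,0,0]]]}}

```text
time: 17.9
eef_pos: [0.5346, -0.0192, 0.0767]
tcp_rot: [0.988, -0.154, 0.0, -0.0]
contact_force: [-1.1, -0.8, 1.5]
opening: 0.659
finger_force: 43.5
```

Call:
{"fn": "move_arm", "kwargs": {"moves": [[0,[0,0,0.0006],[0,0,0]],[0,[0,0,0.0006],[0,0,0]],[0,[0,0,0.0006],[0,0,0]],[0,[0,0,0.0006],[0,0,0]],[0,[0,0,0],[0,0,0]],[0,[0,0,0],[0,0,0]],[0,[0,0,0],[0,0,0]],[0,[0,0,0],[0,0,0]],[0,[0,0,0],[0,0,0]],[0,[0,0,0],[0,0,0]]]}}

```text
time: 18.73
eef_pos: [0.5346, -0.0192, 0.0744]
tcp_rot: [0.988, -0.154, 0.0, -0.0]
contact_force: [-1.1, -0.5, 1.7]
opening: 0.655
finger_force: 43.6
```

Call:
{"fn": "move_arm", "kwargs": {"moves": [[0,[0,0,0.0006],[0,0,0]],[0,[0,0,0.0006],[0,0,0]],[0,[0,0,0.0006],[0,0,0]],[0,[0,0,0.0006],[0,0,0]],[0,[0,0,0],[0,0,0]],[0,[0,0,0],[0,0,0]],[0,[0,0,0],[0,0,0]],[0,[0,0,0],[0,0,0]],[0,[0,0,0],[0,0,0]],[0,[0,0,0],[0,0,0]]]}}

```text
time: 19.57
eef_pos: [0.5346, -0.0192, 0.072]
tcp_rot: [0.988, -0.154, 0.0, -0.0]
contact_force: [0.2, 0.3, 2.9]
opening: 0.656
finger_force: 43.6
```

Call:
{"fn": "move_arm", "kwargs": {"moves": [[0,[0,0,0.0006],[0,0,0]],[0,[0,0,0.0006],[0,0,0]],[0,[0,0,0.0006],[0,0,0]],[0,[0,0,0.0006],[0,0,0]],[0,[0,0,0],[0,0,0]],[0,[0,0,0],[0,0,0]],[0,[0,0,0],[0,0,0]],[0,[0,0,0],[0,0,0]],[0,[0,0,0],[0,0,0]],[0,[0,0,0],[0,0,0]]]}}

```text
time: 20.4
eef_pos: [0.5347, -0.0193, 0.0696]
tcp_rot: [0.988, -0.154, 0.0, -0.0]
contact_force: [1.8, -0.3, 2.9]
opening: 0.659
finger_force: 43.7
```

Call:
{"fn": "move_arm", "kwargs": {"moves": [[0,[-0.0002,0,0.0006],[0,0,0]],[0,[0,0,0.0006],[0,0,0]],[0,[0,0,0.0006],[0,0,0]],[0,[0,0,0.0006],[0,0,0]],[0,[0,0,0],[0,0,0]],[0,[0,0,0],[0,0,0]],[0,[0,0,0],[0,0,0]],[0,[0,0,0],[0,0,0]],[0,[0,0,0],[0,0,0]],[0,[0,0,0],[0,0,0]]]}}

```text
time: 21.23
eef_pos: [0.5347, -0.0192, 0.0673]
tcp_rot: [0.988, -0.154, 0.001, 0.0]
contact_force: [4.0, -0.2, 4.1]
opening: 0.658
finger_force: 43.8
```

```bash
python3 - <<'E'
from h import *
s=get_state(); print(s["contact_force"],s["wrist_torque"]); rel(.5345,-.0192,.06)
a=read_camera("side"); cv2.imwrite("pics/c5.png",cv2.resize(a[150:250,190:300,::-1],None,fx=5,fy=5,interpolation=cv2.INTER_CUBIC))
E
```

```text
[ 3.96359738 -0.2018249   4.10359753] [-0.00531416 -0.57372594  0.04423766]
pos [ 0.5347 -0.0192  0.0673] yaw [-1.7720e+01 -6.0000e-02 -1.7999e+02]
tool shift [-0.0002  0.      0.0073]
```

View pics/c5.png

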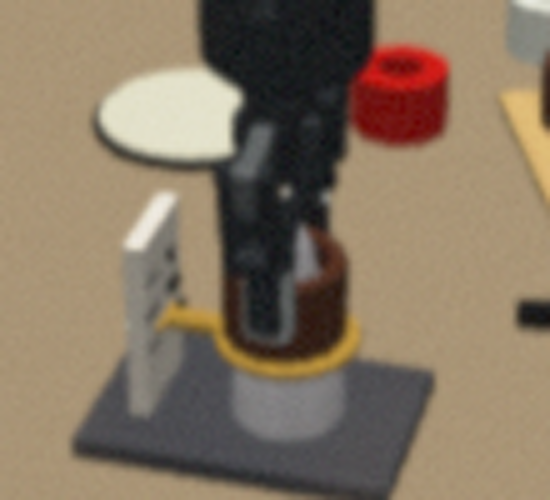

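The collar and follower are going down together, with the fingers clear of the brass. Side load is building along +x, so I ease that way and continue.

Call:
{"fn": "move_arm", "kwargs": {"moves": [[0,[0.0007,0,0],[0,0,0]],[0,[0,0,0.0005],[0,0,0]],[0,[0,0,0.0005],[0,0,0]],[0,[0,0,0.0005],[0,0,0]],[0,[0,0,0.0005],[0,0,0]],[0,[0,0,0],[0,0,0]],[0,[0,0,0],[0,0,0]],[0,[0,0,0],[0,0,0]],[0,[0,0,0],[0,0,0]],[0,[0,0,0],[0,0,0]]]}}

```text
time: 22.12
eef_pos: [0.5348, -0.0193, 0.0649]
tcp_rot: [0.988, -0.154, -0.0, -0.0]
contact_force: [2.9, -0.3, 3.8]
opening: 0.656
finger_force: 43.8
```

Call:
{"fn": "move_arm", "kwargs": {"moves": [[0,[0.0005,0,0],[0,0,0]],[0,[0,0,0.0006],[0,0,0]],[0,[0,0,0.0006],[0,0,0]],[0,[0,0,0.0006],[0,0,0]],[0,[0,0,0.0006],[0,0,0]],[0,[0,0,0],[0,0,0]],[0,[0,0,0],[0,0,0]],[0,[0,0,0],[0,0,0]],[0,[0,0,0],[0,0,0]],[0,[0,0,0],[0,0,0]]]}}

```text
time: 22.95
eef_pos: [0.535, -0.0194, 0.0623]
tcp_rot: [0.988, -0.154, -0.001, -0.0]
contact_force: [-0.4, 0.6, 0.5]
opening: 0.657
finger_force: 43.6
```

Call:
{"fn": "move_arm", "kwargs": {"moves": [[0,[0,0,0.0004],[0,0,0]],[0,[0,0,0.0004],[0,0,0]],[0,[0,0,0.0004],[0,0,0]],[0,[0,0,0.0004],[0,0,0]],[0,[0,0,0.0004],[0,0,0]],[0,[0,0,0],[0,0,0]],[0,[0,0,0],[0,0,0]],[0,[0,0,0],[0,0,0]],[0,[0,0,0],[0,0,0]],[0,[0,0,0],[0,0,0]]]}}

```text
time: 23.78
eef_pos: [0.5351, -0.0195, 0.0605]
tcp_rot: [0.988, -0.154, -0.0, 0.0]
contact_force: [-1.9, 1.0, 2.2]
opening: 0.659
finger_force: 43.6
```

Call:
{"fn": "move_arm", "kwargs": {"moves": [[0,[-0.0003,0,0.0004],[0,0,0]],[0,[0,0,0.0004],[0,0,0]],[0,[0,0,0.0004],[0,0,0]],[0,[0,0,0.0004],[0,0,0]],[0,[0,0,0.0004],[0,0,0]],[0,[0,0,0],[0,0,0]],[0,[0,0,0],[0,0,0]],[0,[0,0,0],[0,0,0]],[0,[0,0,0],[0,0,0]],[0,[0,0,0],[0,0,0]]]}}

```text
time: 24.62
eef_pos: [0.5354, -0.0196, 0.0597]
tcp_rot: [0.988, -0.154, 0.0, 0.0]
contact_force: [-3.6, 1.1, 6.8]
opening: 0.656
finger_force: 44.1
```

Call:
{"fn": "move_arm", "kwargs": {"moves": [[0,[-0.0005,0,0],[0,0,0]],[0,[0,0,0.0003],[0,0,0]],[0,[0,0,0.0003],[0,0,0]],[0,[0,0,0.0003],[0,0,0]],[0,[0,0,0],[0,0,0]],[0,[0,0,0],[0,0,0]],[0,[0,0,0],[0,0,0]],[0,[0,0,0],[0,0,0]],[0,[0,0,0],[0,0,0]],[0,[0,0,0],[0,0,0]]]}}

```text
time: 25.45
eef_pos: [0.5355, -0.0196, 0.0597]
tcp_rot: [0.988, -0.154, 0.001, 0.0]
contact_force: [-4.1, 1.2, 9.2]
opening: 0.657
finger_force: 44.5
```

```bash
python3 - <<'E'
from h import *
s=get_state(); print(s["contact_force"],s["wrist_torque"],s["eef_pos"])
a=read_camera("side"); cv2.imwrite("pics/c6.png",cv2.resize(a[170:250,200:280,::-1],None,fx=7,fy=7,interpolation=cv2.INTER_CUBIC))
E
```

```text
[-4.10029492  1.24164696  9.23870117] [ 0.18602278  0.56622138 -0.02025093] [ 0.53547283 -0.01955645  0.05967253]
```

View pics/c6.png

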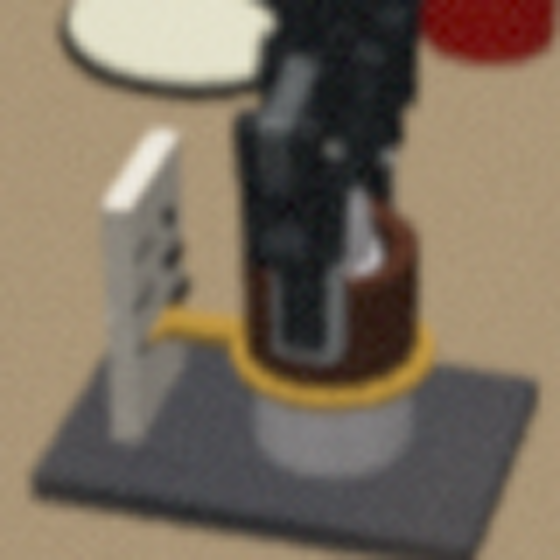

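Stopped at about z=.0597 while force rises (9.2 N). The underside is about 48 mm up, with the follower arm by the three-stud row, so this is step 3. Pressing to about 13 N.

Call:
{"fn": "move_arm", "kwargs": {"moves": [[0,[-0.0004,0,0.0004],[0,0,0]],[0,[0,0,0.0004],[0,0,0]],[0,[0,0,0.0003],[0,0,0]],[0,[0,0,0.0003],[0,0,0]],[0,[0,0,0],[0,0,0]],[0,[0,0,0],[0,0,0]],[0,[0,0,0],[0,0,0]],[0,[0,0,0],[0,0,0]],[0,[0,0,0],[0,0,0]],[0,[0,0,0],[0,0,0]]]}}

```text
time: 26.33
eef_pos: [0.5356, -0.0196, 0.0595]
tcp_rot: [0.988, -0.154, 0.001, 0.0]
contact_force: [-5.9, 0.7, 16.5]
opening: 0.651
finger_force: 45.0
```

Call:
{"fn": "move_arm", "kwargs": {"moves": [[0,[-0.0003,0,-0.0007],[0,0,0]],[0,[0,0,0],[0,0,0]],[0,[0,0,0],[0,0,0]],[0,[0,0,0],[0,0,0]],[0,[0,0,0],[0,0,0]],[0,[0,0,0],[0,0,0]],[0,[0,0,0],[0,0,0]],[0,[0,0,0],[0,0,0]],[0,[0,0,0],[0,0,0]],[0,[0,0,0],[0,0,0]]]}}

```text
time: 27.17
eef_pos: [0.5355, -0.0195, 0.0596]
tcp_rot: [0.988, -0.154, 0.001, 0.0]
contact_force: [-3.1, 1.0, 13.5]
opening: 0.657
finger_force: 44.5
```

Call:
{"fn": "move_arm", "kwargs": {"moves": [[0,[0,0,0],[0,0,0]],[0,[0,0,0],[0,0,0]],[0,[0,0,-0.001],[0,0,0]],[0,[0,0,-0.001],[0,0,0]],[0,[0,0,-0.001],[0,0,0]],[0,[0,0,-0.001],[0,0,0]],[0,[0,0,-0.001],[0,0,0]],[0,[0,0,0],[0,0,0]],[0,[0,0,0],[0,0,0]],[0,[0,0,0],[0,0,0]]]}}

```text
time: 28.0
eef_pos: [0.5347, -0.0193, 0.0618]
tcp_rot: [0.988, -0.154, 0.001, 0.0]
contact_force: [5.3, -0.1, -4.3]
opening: 0.658
finger_force: 43.3
```

Call:
{"fn": "move_arm", "kwargs": {"moves": [[0,[0.0008,0,0],[0,0,0]],[0,[0,0,-0.001],[0,0,0]],[0,[0,0,-0.0015],[0,0,0]],[0,[0,0,-0.002],[0,0,0]],[0,[0,0,-0.002],[0,0,0]],[0,[0,0,-0.002],[0,0,0]],[0,[0,0,-0.002],[0,0,0]],[0,[0,0,-0.002],[0,0,0]],[0,[0,0,0],[0,0,0]],[0,[0,0,0],[0,0,0]]]}}

```text
time: 28.83
eef_pos: [0.5345, -0.0192, 0.075]
tcp_rot: [0.988, -0.154, -0.0, 0.0]
contact_force: [0.4, 0.1, -0.0]
opening: 0.655
finger_force: 43.5
```

Call:
{"fn": "move_arm", "kwargs": {"moves": [[0,[0,0,-0.004],[0,0,0]],[0,[0,0,-0.006],[0,0,0]],[0,[0,0,-0.01],[0,0,0]],[0,[0,0,-0.014],[0,0,0]],[0,[0,0,-0.014],[0,0,0]],[0,[0,0,-0.014],[0,0,0]],[0,[0,0,-0.014],[0,0,0]],[0,[0,0,-0.014],[0,0,0]],[0,[0,0,-0.004],[0,0,0]],[0,[0,0,0],[0,0,0]]]}}

```text
time: 29.67
eef_pos: [0.5354, -0.0194, 0.1707]
tcp_rot: [0.988, -0.154, 0.001, 0.0]
contact_force: [-0.5, 0.1, -1.0]
opening: 0.654
finger_force: 43.5
```

```bash
python3 - <<'E'
from h import *
s=get_state(); print(s["contact_force"]); rel(.6215,-.271,.15)
a=read_camera("side"); cv2.imwrite("pics/s7.png",a[:,:,::-1])
h=cv2.cvtColor(a,cv2.COLOR_RGB2HSV); S=a[...,0].astype(int)-a[...,2]
m=(S>60)&(h[...,0]>18)&(h[...,1]>130); ys,xs=np.nonzero(m[185:240,215:270]); print('brass rows',ys.min()+185,ys.max()+185,'cols',xs.min()+215,xs.max()+215)
for z in(.046,.050,.064): print(z,proj("side",[.5345-.034,-.0192,z])[1],proj("side",[.5345,-.0192-.034,z])[1])
m=((a[...,0].astype(int)-a[...,2]>14)&(a.max(2)<100)&(a[...,0]<95))
for y in range(150,192,4): q=np.nonzero(m[y,226:272])[0]+226; print(y,(q.min(),q.max(),len(q)) if len(q) else 0)
P=s["eef_pos"];print(proj("side",P+[-.029,0,.0])[0],proj("side",P+[.029,0,.0])[0],"under front",proj("side",P+[0,-.029,-.0115]))
# tray positions from side view
h0=h; m0=((h[...,0]<16)&(h[...,1]>130)&(a.max(2)>90)).astype(np.uint8)
for q in cv2.findContours(m0,0,1)[0]:
    if cv2.contourArea(q)>500: x,y=cv2.minAreaRect(q)[0]; print('tray side',x,y,onz("side",x,y,.006),cv2.contourArea(q))
E
```

```text
[-0.45953663  0.13231128 -1.0461292 ]
pos [ 0.5354 -0.0194  0.1707] yaw [-1.7710e+01 -1.6000e-01 -1.7999e+02]
tool shift [0.1585 0.2135 0.0211]
brass rows 213 227 cols 222 261
0.046 220.2734443694384 228.49418011513353
0.05 218.83182104177996 227.02839317352317
0.064 213.73771506893775 221.84733352895
150 (np.int64(233), np.int64(256), 2)
154 (np.int64(240), np.int64(253), 6)
158 (np.int64(250), np.int64(257), 8)
162 (np.int64(234), np.int64(259), 14)
166 (np.int64(235), np.int64(260), 15)
170 (np.int64(235), np.int64(260), 14)
174 (np.int64(235), np.int64(260), 14)
178 (np.int64(236), np.int64(258), 23)
182 (np.int64(236), np.int64(238), 3)
186 0
190 0
233.70260411666624 260.6091291512472 under front [247.69064568 183.26290452]
tray side 238.5 320.4999694824219 [ 0.50970987 -0.28285572  0.006     ] 1967.5
tray side 177.0 317.0 [ 0.39769856 -0.26929533  0.006     ] 1897.5
tray side 299.8938903808594 312.4071044921875 [ 0.62386312 -0.26895238  0.006     ] 1832.0
```

The follower's front edge stays at row 227, so its top face is about 50 mm up (step 3). Tray 3 is at about (0.623, -0.270).

Call:
{"fn": "move_arm", "kwargs": {"moves": [[0,[0.009,0.012,0],[0,0,0]],[0,[0.0188,0.025,0],[0,0,0]],[0,[0.0188,0.025,0],[0,0,0]],[0,[0.0188,0.025,0],[0,0,0]],[0,[0.0188,0.025,0],[0,0,0]],[0,[0.0188,0.025,0],[0,0,0]],[0,[0.0188,0.025,0],[0,0,0]],[0,[0.0188,0.025,0],[0,0,0]],[0,[0.0188,0.025,0],[0,0,0]],[0,[0,0,0],[0,0,0]]]}}

```text
time: 30.55
eef_pos: [0.6221, -0.276, 0.1667]
tcp_rot: [0.988, -0.156, -0.0, 0.001]
contact_force: [-0.9, 0.4, -0.9]
opening: 0.66
finger_force: 43.5
```

Call:
{"fn": "move_arm", "kwargs": {"moves": [[0,[0,0,0.01],[0,0,0]],[0,[0,0,0.02],[0,0,0]],[0,[0,0,0.02],[0,0,0]],[0,[0,0,0.02],[0,0,0]],[0,[0,0,0.02],[0,0,0]],[0,[0,0,0.02],[0,0,0]],[0,[0,0,0.01],[0,0,0]],[0,[0,0,0],[0,0,0]],[0,[0,0,0],[0,0,0]],[0,[0,0,0],[0,0,0]]]}}

```text
time: 31.38
eef_pos: [0.6227, -0.2699, 0.0497]
tcp_rot: [0.988, -0.154, 0.001, 0.0]
contact_force: [-0.1, -0.1, -1.1]
opening: 0.654
finger_force: 43.5
```

```bash
python3 - <<'E'
from h import *
s=get_state(); print(s["contact_force"]); rel(.623,-.270,.0165)
E
```

```text
[-0.14631783 -0.13587945 -1.1032201 ]
pos [ 0.6227 -0.2699  0.0497] yaw [-1.7690e+01 -1.0000e-01  1.7998e+02]
tool shift [0.0002 0.     0.0332]
```

Well centred; lowering gently, then in small steps until contact.

Call:
{"fn": "move_arm", "kwargs": {"moves": [[0,[0,0,0.005],[0,0,0]],[0,[0,0,0.006],[0,0,0]],[0,[0,0,0.006],[0,0,0]],[0,[0,0,0.005],[0,0,0]],[0,[0,0,0.003],[0,0,0]],[0,[0,0,0.002],[0,0,0]],[0,[0,0,0.001],[0,0,0]],[0,[0,0,0.001],[0,0,0]],[0,[0,0,0],[0,0,0]],[0,[0,0,0],[0,0,0]]]}}

```text
time: 32.22
eef_pos: [0.6222, -0.2698, 0.0198]
tcp_rot: [0.988, -0.154, 0.0, 0.0]
contact_force: [0.3, -0.9, -1.0]
opening: 0.657
finger_force: 43.5
```

Call:
{"fn": "move_arm", "kwargs": {"moves": [[0,[0,0,0.0005],[0,0,0]],[0,[0,0,0.0005],[0,0,0]],[0,[0,0,0.0005],[0,0,0]],[0,[0,0,0.0005],[0,0,0]],[0,[0,0,0.0005],[0,0,0]],[0,[0,0,0],[0,0,0]],[0,[0,0,0],[0,0,0]],[0,[0,0,0],[0,0,0]],[0,[0,0,0],[0,0,0]],[0,[0,0,0],[0,0,0]]]}}

```text
time: 33.05
eef_pos: [0.6221, -0.2698, 0.0171]
tcp_rot: [0.988, -0.154, 0.0, -0.0]
contact_force: [0.3, 0.0, -1.6]
opening: 0.652
finger_force: 43.5
```

Call:
{"fn": "move_arm", "kwargs": {"moves": [[0,[0,0,0.0005],[0,0,0]],[0,[0,0,0.0005],[0,0,0]],[0,[0,0,0.0005],[0,0,0]],[0,[0,0,0],[0,0,0]],[0,[0,0,0],[0,0,0]],[0,[0,0,0],[0,0,0]],[0,[0,0,0],[0,0,0]],[0,[0,0,0],[0,0,0]],[0,[0,0,0],[0,0,0]],[0,[0,0,0],[0,0,0]]]}}

```text
time: 33.88
eef_pos: [0.6221, -0.2698, 0.0164]
tcp_rot: [0.988, -0.154, -0.0, 0.0]
contact_force: [-2.3, 1.6, 6.3]
opening: 0.653
finger_force: 44.2
```

Call:
{"fn": "move_arm", "kwargs": {"moves": [[0,[0,0,-0.0007],[0,0,0]],[0,[0,0,0],[0,0,0]],[0.66,[0,0,0],[0,0,0]],[0.68,[0,0,0],[0,0,0]],[0.7,[0,0,0],[0,0,0]],[0.74,[0,0,0],[0,0,0]],[0.8,[0,0,0],[0,0,0]],[0.88,[0,0,0],[0,0,0]],[0.95,[0,0,0],[0,0,0]],[0.95,[0,0,0],[0,0,0]]], "grip_force": 20}}

```text
time: 34.72
eef_pos: [0.6221, -0.2698, 0.0163]
tcp_rot: [0.988, -0.154, 0.0, 0.0]
contact_force: [0.1, 0.3, -0.6]
opening: 0.951
finger_force: 0.0
```

Call:
{"fn": "move_arm", "kwargs": {"moves": [[0.95,[0,0,-0.004],[0,0,0]],[0.95,[0,0,-0.01],[0,0,0]],[0.95,[0,0,-0.02],[0,0,0]],[0.95,[0,0,-0.03],[0,0,0]],[0.95,[0,0,-0.03],[0,0,0]],[0.95,[0,0,-0.03],[0,0,0]],[0.95,[0,0,-0.03],[0,0,0]],[0.95,[0,0,-0.02],[0,0,0]],[0.95,[0,0,0],[0,0,0]],[0.95,[0,0,0],[0,0,0]]]}}

```text
time: 35.55
eef_pos: [0.623, -0.2703, 0.1934]
tcp_rot: [0.988, -0.154, 0.002, 0.001]
contact_force: [-0.0, 0.1, -0.0]
opening: 0.95
finger_force: 0.0
```

```bash
python3 - <<'E'
from h import *
a=read_camera("side"); cv2.imwrite("pics/f.png",cv2.resize(a[130:360,130:370,::-1],None,fx=2.5,fy=2.5,interpolation=cv2.INTER_CUBIC)[:600,:800])
E
```

```text
(no output)
```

View pics/f.png

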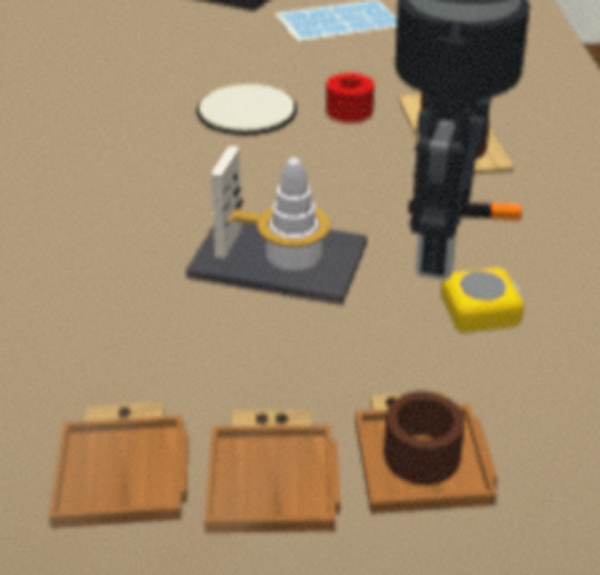

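The collar stands upright in the three-stud tray at crop (424,437). The follower stayed at step 3 at (293,225), and the gripper is clear.

```bash
python3 -c "
from plant import *
print(sign_off())"
```

```text
the job is handed in; nothing more can be done
None
```

The collar stopped at step 3 and now stands released in the three-stud tray, with the follower left at step 3; the press peaked briefly at about 16.5 N on the wrist reading, over your 15 N limit, before I eased it to 13.5 N and held it there.

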